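# Fit the keyed lens chuck into the blocking unit and hold it down

### The job

Pull the lens chuck straight up out of its snap-in storage rack and put its stem into the sprung spindle of the blocking unit, turning it until the key drops into the keyway and the collar sits fully home on the spindle. Then push it down until the spindle is at the bottom of its travel, and finish while still holding the chuck pressed down there; leave the dish, screwdriver and lens case alone.

Things in the scene. Friction and masses are not known exactly. Their poses are not given: they have to be found in the camera images.
- chuck_grip (a point): Centre of the grip head of the loose lens chuck (0.15 kg, upright, 84 mm tall). The head is a grey block 46 mm tall with two flat faces 24 mm apart (across its y), 32 mm long along x; an upright V-shaped nose at its +x end, to 24 mm from the axis shows which way the key points. z is up. 23 to 33 mm below this point is a round bevelled collar, radius 20 mm; below that the stem.
- chuck_tip (a point): Lower tip of the chuck's round steel stem, 61 mm under the head's centre, same axes. Stem: radius 8 mm, 28 mm long from the collar's flat underside, tapering to radius 4 mm over the last 5 mm. A key 6 mm wide stands out towards +x to 13 mm from the axis, from the collar down to 12 mm above the tip; so the last 12 mm enter the bore at any angle.
- rack: Fixed light-wood block, 100 x 64 x 45 mm high, origin under its centre. The chuck starts in its middle socket, head's centre 78 mm above the bench, key along the rack's +x within 0.12 rad. Sprung balls in 18 mm high posts on its +x and -x sides (31 mm from the axis) snap over the collar: pulling straight up takes 6 to 12 N over the first 5 mm. It is clear once raised 34 mm.
- unit: Fixed blocking unit: cream housing 90 mm high, origin on the bench straight below the spindle's axis, x towards its back (three small grey knobs). It reaches 62 mm in front of the axis, 115 mm behind it and 82 mm to either side. A 46 mm square steel spindle hub stands 24 mm out of its top.
- hub_mouth (a point): Centre of the hub's top face, 114 mm above the bench when up; sinks with the spindle; axes as unit. Bore radius 9.2 mm, keyway 8.4 mm wide to 14.5 mm from the axis, 34 mm deep. The keyway (notch seen from above) points up to 0.6 rad either side of x, new each time; these axes do NOT show it. Head's centre is 49 mm above this point with the key resting on the face, 33 mm when home.
- quill (a joint): How far the sprung spindle is pressed down, m: 0 up, 0.012 at the stop. It starts to move at about 3 N and takes about 10 N at the bottom, chuck's weight included; it springs back when let go. The keyway can be found by turning the chuck about the vertical under such a light push (the key fits within 0.07 rad); the hub itself resists turning with 0.4 N m.
- dish: Bystander: loose white dish, 72 mm wide, 22 mm high, origin under its centre.
- driver_grip (a point): Bystander: loose screwdriver, 130 mm long, lying on the bench; this point is on its handle.
- case_mid (a point): Bystander: loose black lens case, 75 x 50 x 22 mm; this point is its centre.

How it is judged:
On the way, in this order (a step that is already met when the one before it is completed fails the run):
1. the chuck is pulled up clear of the rack (z of chuck_grip in the frame of rack above 0.108 m), for 0.1 s.
2. the key is in the keyway and the collar is home on the spindle (z of chuck_grip in the frame of hub_mouth below 0.0365 m and horizontal distance between chuck_grip and hub_mouth below 0.004 m and angle between chuck_grip's own z axis and vertical below 0.08 rad), for 0.2 s.
At the end, for the whole second after the job is handed in: The chuck is upright (within 0.08 rad) on the spindle's axis (within 4 mm) with its collar home on the hub (within 3.5 mm), the spindle is pressed down at least 9 of its 12 mm by the chuck (over 3 N between them), the fingers still hold the chuck (over 2 N), and it is at rest (all of step 2 and value of joint quill above 0.009 m and contact force between the fingers and chuck above 2 N and contact force between chuck and unit above 3 N and linear speed of chuck below 0.02 m/s); the arm keeps its last pose, push and grip.
It fails at once if a bystander (dish, screwdriver or lens case) is moved more than 25 mm (distance of any of dish, driver_grip, case_mid from where it was at the start of the episode above 0.025 m).
It also fails if it takes over 51 s, if anything falls off the work surface, if the arm or the gripper's body presses on something with over 40 N, if the wrist force passes 120 N, or if a joint passes its speed limit or range.

### The arm

A 6-joint arm with a two-finger parallel gripper is mounted at the origin on the work surface. World frame = base frame: x ahead of the robot, y to its left, z up, the work surface at z = 0. Lengths are in m, angles in rad, forces in N, time in s.
With the tool pointing down it reaches from about 0.425 to 0.95 m from the base axis. Payload 3.5 kg.
Tool frame: the origin (TCP) lies at the very end of the fingers, on their centre line; the grasp point (between the pads) lies 19 mm behind it (r.grasp_offset is the distance from the TCP to the grasp point, in m); y points along the fingers, x is the direction in which the jaws open and shut, and the axes are right-handed (so a half turn about y gives the same grasp; the last joint's range is limited). The gripper opens to 85 mm and grips with 20 to 120 N. Pads are 22 mm wide; open, the fingers measure 114 mm over their backs; the gripper's body (76 mm by 85 mm) begins 54 mm behind the grasp point. The pads swing forward as they close: fully open they stand 13 mm farther back than shut.
Start: joints at [1.073, 0.286, 1.577, -0, 1.279, -0.15], TCP at [0.23, 0.635, 0.231] pointing down, gripper open.
Joint ranges: [-2.77, 2.77], [-0.9, 2.22], [0.21, 2.48], [-1.53, 4.67], [0.24, 2.81], [-2.84, 2.84]. Speed limits (rad/s): [2.79, 2.79, 3.14, 3.14, 3.14, 3.14].

### API

Orientations are given as a unit quaternion [x, y, z, w].
In Python, from workcell import get_obs, grab_frame, camera_model, r, models gives the robot as it stands.
- The arm moves only by the tool apply_moves, never from a script. Its argument "plan" is a list of rows, each a list of 3 entries, a list of its own where there are three numbers: the shift along the tool's x, y, z in cm, then the turn about the tool's y in degrees, then the finger opening in cm, from 0 to 8.54. A call has exactly 5 rows; each row is the pose to reach, as a shift and turn from the pose measured when the call began, along the tool's axes at that moment; what a row does not reach only later rows make up. A row lasts 1/12 s, in which the tool goes at most 41.7 mm and 7.16 degrees, less where a joint would pass 70% of its speed; a pose out of reach is approached as far as the arm can. A call with a gripper value outside its range is refused whole. The fingers move at their own pace and stop on an object; "squeeze" is the grip in N (left out, the last holds). Time passes only in rows, so rows that repeat a pose let the fingers close, or fill a call up. It gives the time, the measured TCP pose, the force and the opening at its end, in the units of the state.
- get_obs(): the state, without advancing time (a new reading comes with each control period).
- grab_frame(name): name is "side" or "top" or "wrist"; returns the picture (400x640x3 uint8, red, green, blue); there is no depth.
- camera_model(name): a dict with "fx", "fy", "cx", "cy" (pixels), "k1" (the pictures are not rectified: a ray, as slopes to the right and down, at radius r is drawn at 1 + k1 r^2 times it, then the intrinsics apply), "extrinsics" (4x4, takes a point from camera to world coordinates). Camera axes: x right, y down, z forward; pixel columns grow to the right and rows downward; lengths in m; the calibration is good to about 2 mm. A picture is of the moment at which its call begins: read the wrist's pose just before it. camera_model takes no time and is no camera call; for the wrist camera it gives the pose at the moment of the call.
- r.hand_in(): hands the job in, once; it reports no verdict.
Trained networks look in the newest picture that a camera, given by its name, has taken for a name from the list of things; names that differ only in an ending like _2 or _b are one class to them, and where a whole thing is asked for, a point or a joint stands for the part that bears it (a point fixed in the world has none). Each returns a list of dicts, best first, with "conf" (0 to 1); they miss things now and then, are a little off and sometimes report something else, mostly with a low value. They report only what shows in the picture. A call takes as long as a camera call.
- models.spot_in(camera, thing): "bbox" ([centre column, centre row, width, height] in pixels, round what is visible of it).
- models.cut_out(camera, thing): "pixels" (400x640 bool, what is visible of it) and "bbox" ([centre column, centre row, width, height] in pixels, round what is visible of it).
The state is a dict: "clock": time; "joint_pos": joint angles; "dq": joint speeds; "joint_efforts": joint torques, N m; "ee_pos": TCP position; "tool_rot": TCP orientation; "ft_force": force on the tool from outside, world axes, zero at the start; "torque": the same for the moment, N m; "gripper_width": finger opening in m.
Only numpy, scipy, OpenCV 4.12 (cv2) and the standard library are available. Lean on these libraries where they do the work, as an engineer would, in place of code of your own. Each camera call takes 0.05 s, during which the arm holds its last target.

## Working session

There is one attempt and no reset: what is moved stays moved. The work goes in short steps, Python scripts to look and compute and a tool call to move; the robot and the scene stay as the last step left them, time stands still between calls to the robot, and variables do not carry over. Pictures are saved under pics/ and viewed, and the job is handed in when it is done.

Besides the shell and the picture viewer there is one more tool, called after ">>>" by a JSON object that holds its "op" and its "data". apply_moves: Moves the arm, as the interface text tells. Its arguments: {"type":"object","properties":{"plan":{"type":"array","items":{"type":"array"}},"squeeze":{"type":"number"}},"required":["plan"]}

```bash
ls; mkdir -p pics; cat > h.py <<'E'
import numpy as np, cv2
from workcell import get_obs, grab_frame, camera_model, r, models
from scipy.spatial.transform import Rotation as R
def save(n,f): cv2.imwrite('pics/'+f,cv2.cvtColor(grab_frame(n),cv2.COLOR_RGB2BGR))
def ray(cm,u,v):
    x=(u-cm['cx'])/cm['fx'];y=(v-cm['cy'])/cm['fy'];k=cm['k1']
    X,Y=x,y
    for _ in range(30):
        s=1+k*(X*X+Y*Y);X,Y=x/s,y/s
    E=np.array(cm['extrinsics']);d=E[:3,:3]@np.array([X,Y,1.]);return E[:3,3],d
def atz(cm,u,v,z):
    o,d=ray(cm,u,v);return o+d*(z-o[2])/d[2]
def proj(cm,P):
    E=np.array(cm['extrinsics']);p=E[:3,:3].T@(np.array(P,float)-E[:3,3]);X,Y=p[:2]/p[2];s=1+cm['k1']*(X*X+Y*Y)
    return np.array([cm['cx']+cm['fx']*X*s,cm['cy']+cm['fy']*Y*s])
E
python3 - <<'E'
from h import *
o=get_obs();print(o,r.grasp_offset)
print(R.from_quat(o['tool_rot']).as_matrix().round(3))
for n in ['side','top','wrist']:
    cm=camera_model(n);print(n,{k:v for k,v in cm.items() if k!='extrinsics'});print(np.array(cm['extrinsics']).round(3))
    save(n,n+'0.png')
E
```

```text
pics
{'clock': 0.0, 'joint_pos': array([ 1.07299302e+00,  2.87199243e-01,  1.57818214e+00,  1.62352736e-05,
        1.27858834e+00, -1.49971482e-01]), 'dq': array([ 2.77804627e-04,  4.37656605e-04, -1.33317616e-03, -7.95595614e-04,
       -1.61117360e-05,  1.03428775e-03]), 'joint_efforts': array([-6.86794592e-04, -4.05977511e+01, -2.92628235e+01, -1.81202149e-04,
        5.71057841e-03, -2.06579458e-06]), 'ee_pos': array([0.22971428, 0.63401196, 0.229922  ]), 'tool_rot': array([ 0.57934747,  0.40518052, -0.4066904 , -0.57860883]), 'ft_force': array([-0.27212436,  0.92475363,  0.19552173]), 'torque': array([ 0.01323481, -0.03229314, -0.02007241]), 'gripper_width': 0.08558480632697436} 0.0187
[[ 0.341 -0.001 -0.94 ]
 [ 0.94  -0.002  0.341]
 [-0.002 -1.     0.   ]]
side {'fx': 381.7386632596026, 'fy': 381.7386632596026, 'cx': 322.2138146387534, 'cy': 201.93418522258318, 'k1': 0.002802871413955532}
[[ 0.832 -0.391  0.394  0.286]
 [-0.555 -0.609  0.567 -0.438]
 [ 0.018 -0.69  -0.723  0.653]
 [ 0.     0.     0.     1.   ]]
top {'fx': 454.66548734757964, 'fy': 454.66548734757964, 'cx': 323.21796686012107, 'cy': 204.4215994461154, 'k1': 0.014341214113484747}
[[ 0.026 -0.982  0.186  0.423]
 [-1.    -0.024  0.011  0.008]
 [-0.006 -0.186 -0.982  1.011]
 [ 0.     0.     0.     1.   ]]
wrist {'fx': 282.675136760513, 'fy': 282.675136760513, 'cx': 326.1441302209314, 'cy': 201.14154777473362, 'k1': 0.010347718751806281}
[[ 0.341  0.898  0.278  0.158]
 [ 0.94  -0.325 -0.103  0.66 ]
 [-0.003  0.296 -0.955  0.374]
 [ 0.     0.     0.     1.   ]]
```

View pics/side0.png

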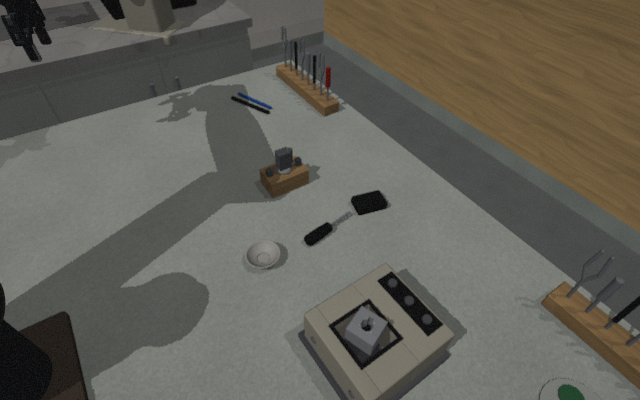

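View pics/top0.png

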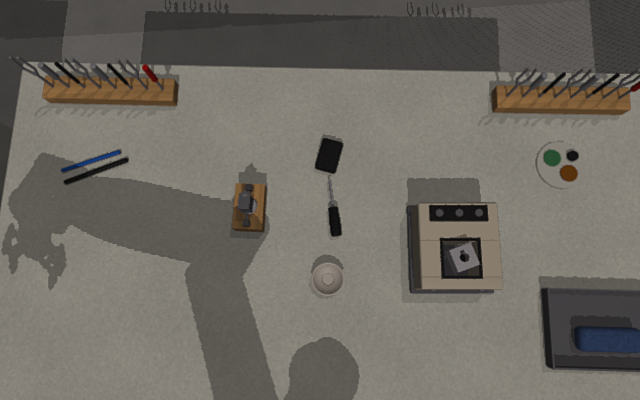

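```bash
python3 - <<'E'
from h import *
for c in ['side','top']:
    grab_frame(c)
    for t in ['chuck_grip','rack','unit','hub_mouth','dish','driver_grip','case_mid']:
        L=models.cut_out(c,t)
        for k in L[:2]: print(c,t,round(k['conf'],2),np.round(k['bbox'],1))
print(get_obs()['clock'])
E
```

```text
side chuck_grip 0.9 [285.1 162.8  16.9  27.9]
side rack 0.92 [287.1 177.6  49.3  37.5]
side unit 0.72 [375.6 331.2 150.3 135.4]
side hub_mouth 0.79 [366.6 330.5  43.1  45.7]
side hub_mouth 0.55 [284.5 177.2  48.2  40.5]
side dish 0.78 [262.6 253.9  31.9  26.8]
side driver_grip 0.9 [325.  228.4  45.3  33. ]
side case_mid 0.71 [371.8 202.8  35.5  23. ]
side case_mid 0.42 [328.2 230.   44.7  32.6]
top chuck_grip 0.63 [248.2 203.2  15.9  19.5]
top rack 0.63 [249.3 208.2  31.1  51.3]
top rack 0.45 [337.3 213.   19.4  45.4]
top unit 0.83 [455.5 248.5  93.3  91. ]
top hub_mouth 0.91 [462.4 258.7  34.2  29.8]
top dish 0.77 [327.2 279.5  30.7  27.4]
top driver_grip 0.97 [335.1 208.2  17.   59.9]
top case_mid 0.86 [328.5 156.6  28.2  36.4]
0.95
```

```bash
python3 - <<'E'
import cv2,numpy as np
t=cv2.imread('pics/top0.png');s=cv2.imread('pics/side0.png')
def c(i,x,y,w,h,f,n): cv2.imwrite(n,cv2.resize(i[y:y+h,x:x+w],None,fx=f,fy=f,interpolation=cv2.INTER_CUBIC))
c(t,210,160,80,80,7,'pics/c1.png');c(t,400,190,110,110,5,'pics/c2.png');c(s,295,250,170,150,4,'pics/c3.png');c(s,250,135,70,70,7,'pics/c4.png')
a=[cv2.resize(cv2.imread(f'pics/c{i}.png'),(400,300 if 0 else 400)) for i in (1,2,4)]
c3=cv2.resize(cv2.imread('pics/c3.png'),(400,353))
E
```

```text
(no output)
```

View pics/c1.png

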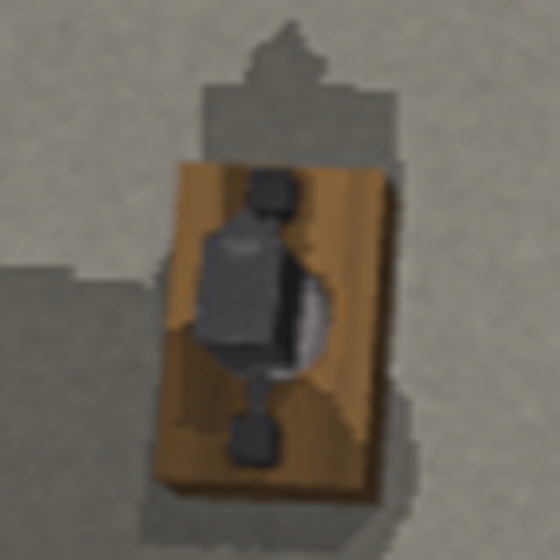

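View pics/c2.png

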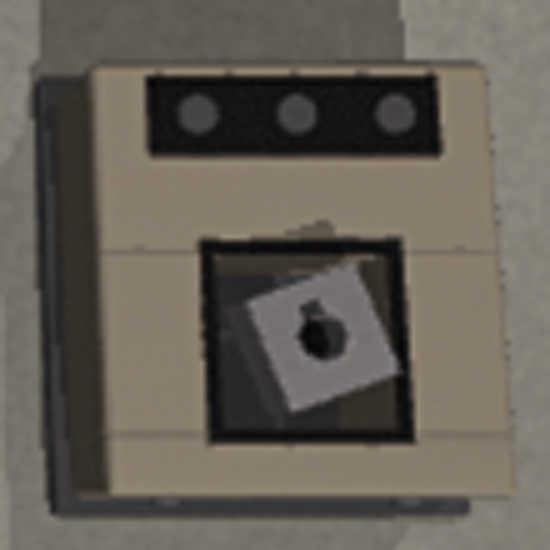

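View pics/c3.png

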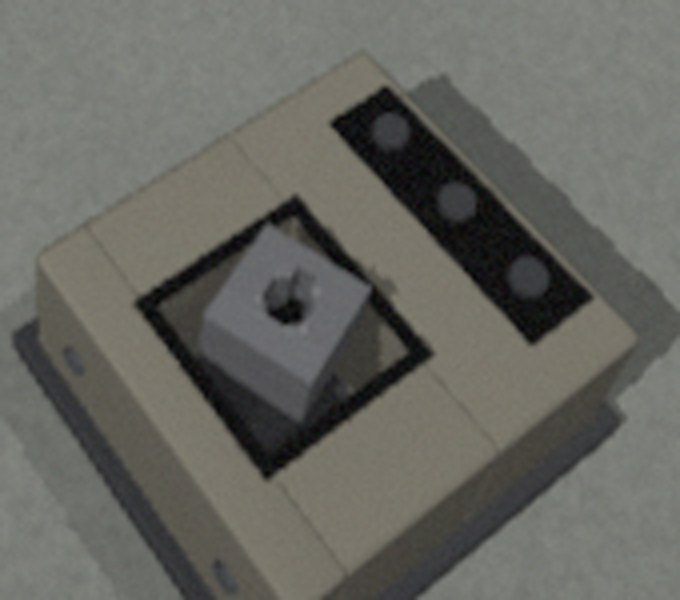

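View pics/c4.png

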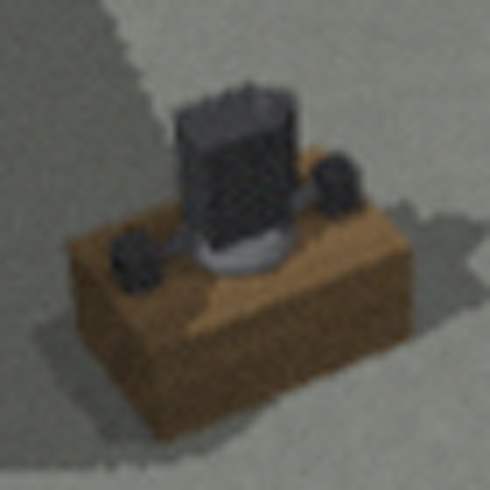

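```bash
python3 - <<'E'
from h import *
T=camera_model('top');S=camera_model('side')
def tri(a,b):
    o1,d1=ray(T,*a);o2,d2=ray(S,*b);d1/=np.linalg.norm(d1);d2/=np.linalg.norm(d2)
    A=np.c_[d1,-d2];x=np.linalg.lstsq(A,o2-o1,rcond=None)[0];p,q=o1+x[0]*d1,o2+x[1]*d2
    return ((p+q)/2).round(4),np.linalg.norm(p-q).round(4)
c1=lambda x,y:(210+x/7,160+y/7);c2=lambda x,y:(400+x/5,190+y/5);c3=lambda x,y:(295+x/4,250+y/4);c4=lambda x,y:(250+x/7,135+y/7)
print('chuck top z.101',atz(T,*c1(240,290),.101), 'nose',atz(T,*c1(256,210),.101))
for p in [(195,330),(272,345),(210,240),(282,245)]: print(atz(T,*c1(*p),.101).round(4))
print('posts T z.063',atz(T,*c1(272,197),.063),atz(T,*c1(254,440),.063))
print('posts S',atz(S,*c4(136,258),.06),atz(S,*c4(336,180),.06))
print('rack T',[atz(T,*c1(*p),.045).round(4) for p in [(182,163),(387,167),(363,490),(155,478)]])
print('hub T',atz(T,*c2(322,337),.114),[atz(T,*c2(*p),.114).round(4) for p in [(248,308),(350,265),(399,372),(293,411)]],'key',atz(T,*c2(311,307),.114))
print('hub S',atz(S,*c3(287,302),.114),[atz(S,*c3(*p),.114).round(4) for p in [(270,222),(370,290),(304,385),(203,320)]])
q=[atz(T,*c2(*p),.09).round(4) for p in [(200,240),(402,240),(414,440),(211,440)]];print('bezel',q,np.mean(q,0))
E
```

```text
chuck top z.101 [0.59796261 0.17946858 0.101     ] nose [0.6219433  0.17616382 0.101     ]
[0.5858 0.1919 0.101 ]
[0.5819 0.1692 0.101 ]
[0.6126 0.1891 0.101 ]
[0.6117 0.168  0.101 ]
posts T z.063 [0.63442152 0.1785199  0.063     ] [0.55937902 0.17972911 0.063     ]
posts S [0.55967771 0.17329279 0.06      ] [0.63597619 0.17181749 0.06      ]
rack T [array([0.6486, 0.2104, 0.045 ]), array([0.6489, 0.1464, 0.045 ]), array([0.5474, 0.1488, 0.045 ]), array([0.5495, 0.2126, 0.045 ])]
hub T [ 0.49442474 -0.26107785  0.114     ] [array([ 0.505 , -0.2325,  0.114 ]), array([ 0.523, -0.273,  0.114]), array([ 0.4816, -0.2905,  0.114 ]), array([ 0.4654, -0.2489,  0.114 ])] key [ 0.50605336 -0.25716594  0.114     ]
hub S [ 0.49388128 -0.26360841  0.114     ] [array([ 0.5088, -0.2341,  0.114 ]), array([ 0.523, -0.277,  0.114]), array([ 0.4794, -0.2918,  0.114 ]), array([ 0.4634, -0.2521,  0.114 ])]
bezel [array([ 0.5343, -0.2203,  0.09  ]), array([ 0.5364, -0.3018,  0.09  ]), array([ 0.4564, -0.3034,  0.09  ]), array([ 0.4542, -0.2228,  0.09  ])] [ 0.495325 -0.262075  0.09    ]
```

```bash
cat >> h.py <<'E'
def goto(P,yaw):
    """shift in cm in tool axes, turn deg; yaw = world heading (deg) of tool x"""
    o=get_obs();M=R.from_quat(o['tool_rot']).as_matrix();d=M.T@(np.array(P)-o['ee_pos'])*100
    y0=np.degrees(np.arctan2(M[1,0],M[0,0]));t=-(yaw-y0)
    print('clock',o['clock'],'pos',o['ee_pos'].round(4),'yaw',y0.round(2),'tilt',M[:,1].round(4),'F',o['ft_force'].round(1),'w',o['gripper_width'])
    print('shift',d.round(2),'turn',round((t+180)%360-180,2))
E
python3 -c "
from h import *
goto([.598,.179,.17],86)"
```

```text
clock 0.95 pos [0.23   0.6346 0.2313] yaw 70.07 tilt [-0.  0. -1.] F [ 0.4 -0.3  0.4] w 0.08532648472937053
shift [-30.29   6.13 -50.12] turn -15.93
```

>>> {"op": "apply_moves", "data": {"plan": [[[-2.5,0.3,-3.2],-5,8.5],[[-5,0.6,-6.4],-10,8.5],[[-7.5,0.9,-9.6],-15.9,8.5],[[-10,1.2,-12.8],-15.9,8.5],[[-12.5,1.5,-16],-15.9,8.5]]}}

```text
clock: 1.37
ee_pos: [0.3384, 0.461, 0.2163]
tool_rot: [0.517, 0.483, -0.482, -0.517]
ft_force: [0.3, 0.6, 0.1]
gripper_width: 0.0851
```

```bash
python3 -c "
from h import *
goto([.598,.179,.17],86)"
```

```text
clock 1.3667 pos [0.3384 0.461  0.2163] yaw 86.03 tilt [ 4.e-04  3.e-04 -1.e+00] F [0.3 0.6 0.1] w 0.08508424830255114
shift [-26.34   4.64 -27.85] turn 0.03
```

>>> {"op": "apply_moves", "data": {"plan": [[[-2.7,0.5,-2.8],0,8.5],[[-5.4,1,-5.6],0,8.5],[[-8.1,1.5,-8.4],0,8.5],[[-10.8,2,-11.2],0,8.5],[[-13.5,2.5,-14.0],0,8.5]]}}

```text
clock: 1.78
ee_pos: [0.4697, 0.3151, 0.1915]
tool_rot: [0.517, 0.483, -0.482, -0.517]
ft_force: [0.1, 0.3, 0.2]
gripper_width: 0.0848
```

```bash
python3 -c "
from h import *
goto([.598,.179,.17],86)"
```

```text
clock 1.7833 pos [0.4697 0.3151 0.1915] yaw 86.03 tilt [ 1.2e-03  7.0e-04 -1.0e+00] F [0.1 0.3 0.2] w 0.08480984664066873
shift [-12.69   2.16 -13.73] turn 0.03
```

>>> {"op": "apply_moves", "data": {"plan": [[[-2.7,0.5,-2.9],0,8.5],[[-5.4,1,-5.8],0,8.5],[[-8.1,1.5,-8.7],0,8.5],[[-10.8,2,-11.7],0,8.5],[[-12.7,2.2,-13.7],0,8.5]]}}

```text
clock: 2.2
ee_pos: [0.5995, 0.176, 0.169]
tool_rot: [0.518, 0.482, -0.481, -0.517]
ft_force: [0.8, 0.5, -0.3]
gripper_width: 0.0846
```

```bash
python3 -c "
from h import *
goto([.598,.179,.17],86)
save('wrist','w1.png')
goto([.598,.179,.17],86)
cm=camera_model('wrist')
np.save('w1.npy',cm['extrinsics']);print(cm['extrinsics'].round(4))
L=models.cut_out('wrist','chuck_grip');print([(k['conf'],k['bbox']) for k in L])
m=L[0]['pixels'];im=cv2.imread('pics/w1.png');cs=cv2.findContours(m.astype(np.uint8),0,2)[0];cv2.drawContours(im,cs,-1,(0,0,255),1);cv2.imwrite('pics/w1m.png',im)
"
```

```text
clock 2.2 pos [0.5995 0.176  0.169 ] yaw 85.92 tilt [ 0.0015  0.     -1.    ] F [ 0.8  0.5 -0.3] w 0.08464433316496903
shift [ 0.29 -0.1   0.17] turn -0.08
clock 2.25 pos [0.602  0.1729 0.169 ] yaw 85.76 tilt [ 0.0038 -0.002  -1.    ] F [ 1.1 -2.1  1.3] w 0.08506528587647413
shift [ 0.58 -0.1   0.45] turn -0.24
[[ 0.0737  0.9513  0.2993  0.5254]
 [ 0.9973 -0.0697 -0.0243  0.1785]
 [-0.0023  0.3002 -0.9539  0.3125]
 [ 0.      0.      0.      1.    ]]
[(0.81, [333.2, 211.2, 44.7, 67.5])]
```

View pics/w1.png

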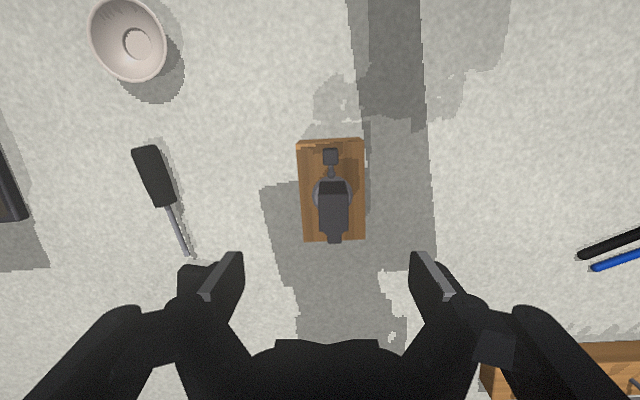

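```bash
python3 -c "
from h import *
grab_frame('wrist')
goto([.598,.179,.17],86)
cm=camera_model('wrist');np.save('w2.npy',cm['extrinsics'])
save('wrist','w2.png')
goto([.598,.179,.17],86)
im=cv2.imread('pics/w2.png');cv2.imwrite('pics/w2c.png',cv2.resize(im[120:260,280:390],None,fx=5,fy=5,interpolation=2)[:600])
"
```

```text
clock 2.35 pos [0.5987 0.1772 0.1693] yaw 85.82 tilt [ 7.e-04  8.e-04 -1.e+00] F [0.6 0.1 1.3] w 0.08488838232563826
shift [ 0.18 -0.07  0.08] turn -0.18
clock 2.4 pos [0.5978 0.1784 0.1694] yaw 85.93 tilt [ 5.0e-04  1.1e-03 -1.0e+00] F [-0.2  1.   0.5] w 0.08494924831251213
shift [ 0.06 -0.06 -0.02] turn -0.07
```

View pics/w2c.png

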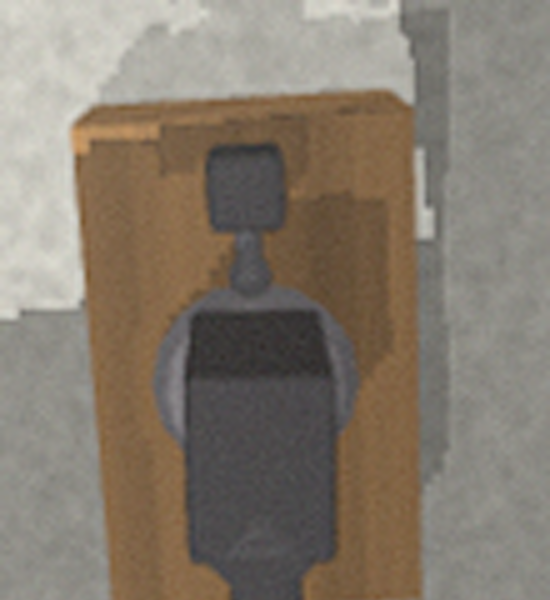

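```bash
python3 -c "
from h import *
cm=camera_model('wrist');cm['extrinsics']=np.load('w2.npy')
P=[atz(cm,280+x/5,120+y/5,.101) for x,y in [(187,378),(334,374),(187,557),(336,555)]]
print(np.round(P,4),np.mean(P,0));
for a,b in ((0,2),(1,3)):
  d=P[b]-P[a];print(np.degrees(np.arctan2(d[1],d[0])))
d=P[0]-P[1];print(np.degrees(np.arctan2(d[1],d[0]))-90)
d=P[2]-P[3];print(np.degrees(np.arctan2(d[1],d[0]))-90)
goto([.598,.179,.06],86)
"
```

```text
[[0.5832 0.1711 0.101 ]
 [0.5843 0.194  0.101 ]
 [0.6134 0.1686 0.101 ]
 [0.6148 0.1928 0.101 ]] [0.5989394  0.18162058 0.101     ]
-4.686949014374978
-2.3135983675924683
-182.54539152918295
-183.333528905893
clock 2.4 pos [0.5978 0.1784 0.1694] yaw 85.93 tilt [ 5.0e-04  1.1e-03 -1.0e+00] F [-0.2  1.   0.5] w 0.08494924831251213
shift [ 5.000e-02  1.094e+01 -1.000e-02] turn -0.07
```

>>> {"op": "apply_moves", "data": {"plan": [[[0.2,2.5,-0.1],-0.9,8.5],[[0.2,5.5,-0.1],-0.9,8.5],[[0.2,8.5,-0.1],-0.9,8.5],[[0.2,10.0,-0.1],-0.9,8.5],[[0.2,10.8,-0.1],-0.9,8.5]]}}

```text
clock: 2.82
ee_pos: [0.5957, 0.1818, 0.0582]
tool_rot: [-0.512, -0.485, 0.488, 0.515]
ft_force: [-0.1, 0.1, 0.4]
gripper_width: 0.085
```

```bash
python3 -c "
from h import *
grab_frame('wrist')
save('wrist','w3.png')
goto([.599,.1805,.06],86.8)
"
```

```text
clock 2.9167 pos [0.5971 0.1816 0.06  ] yaw 86.93 tilt [-2.8e-03  9.0e-04 -1.0e+00] F [-1.   0.3 -0.2] w 0.08531440931295027
shift [-0.1 -0.  -0.2] turn 0.13
```

View pics/w3.png

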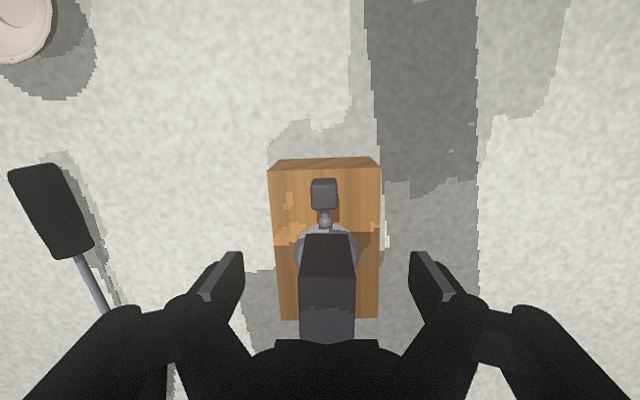

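>>> {"op": "apply_moves", "data": {"plan": [[[-0.1,0,-0.2],0,4.5],[[-0.1,0,-0.2],0,2.5],[[-0.1,0,-0.2],0,1.5],[[-0.1,0,-0.2],0,1.5],[[-0.1,0,-0.2],0,1.5]], "squeeze": 60}}

```text
clock: 3.33
ee_pos: [0.5997, 0.1806, 0.0611]
tool_rot: [-0.513, -0.486, 0.486, 0.514]
ft_force: [1.1, 5.8, 1.6]
gripper_width: 0.0251
```

```bash
python3 -c "
from h import *
goto([.599,.1805,.06],86.8);print(get_obs()['torque'])
"
```

```text
clock 3.3333 pos [0.5997 0.1806 0.0611] yaw 86.92 tilt [-0.001   0.0013 -1.    ] F [1.1 5.8 1.6] w 0.025090293852513858
shift [-0.01  0.11  0.07] turn 0.12
[ 0.82952045 -0.02234912  0.00495224]
```

>>> {"op": "apply_moves", "data": {"plan": [[[0,0,0],0,1.5],[[0.05,0,0],0,1.5],[[0.05,0,0],0,1.5],[[0.05,0,0],0,1.5],[[0.05,0,0],0,1.5]]}}

```text
clock: 3.75
ee_pos: [0.5997, 0.181, 0.0612]
tool_rot: [-0.513, -0.486, 0.486, 0.514]
ft_force: [-0.9, -0.3, 0.8]
gripper_width: 0.0234
```

```bash
python3 -c "
from h import *
goto([.599,.1805,.12],86.8);print(get_obs()['torque'])
save('wrist','w4.png')
"
```

```text
clock 3.75 pos [0.5997 0.181  0.0612] yaw 86.92 tilt [-0.0011  0.0012 -1.    ] F [-0.9 -0.3  0.8] w 0.023373950305920134
shift [-0.05 -5.88  0.08] turn 0.12
[-0.11622545  0.11190623 -0.03411396]
```

View pics/w4.png

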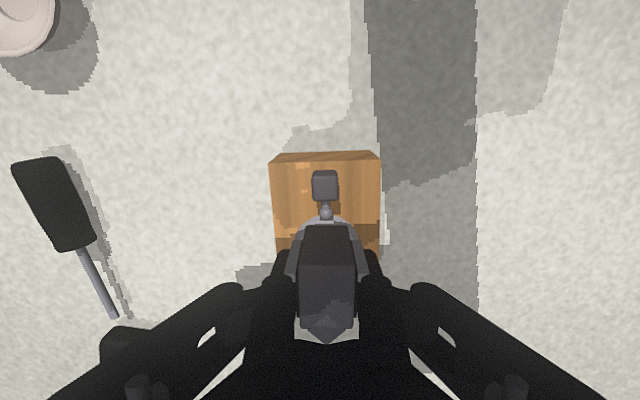

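>>> {"op": "apply_moves", "data": {"plan": [[[0,-0.4,0],0,1.5],[[0,-1.0,0],0,1.5],[[0,-2.0,0],0,1.5],[[0,-3.5,0],0,1.5],[[0,-5,0],0,1.5]]}}

```text
clock: 4.22
ee_pos: [0.5993, 0.181, 0.1123]
tool_rot: [-0.512, -0.486, 0.487, 0.514]
ft_force: [0.4, 0.3, -1.4]
gripper_width: 0.0235
```

```bash
python3 -c "
from h import *
grab_frame('wrist');save('wrist','w5.png')
goto([.599,.1805,.12],86.8);print(get_obs()['torque'])
goto([.49,-.262,.25],108)
"
```

```text
clock 4.3167 pos [0.6021 0.1815 0.1158] yaw 86.92 tilt [ 0.0056  0.0023 -1.    ] F [ 1.4  0.5 -0.4] w 0.02312662571490436
shift [-0.11 -0.42  0.3 ] turn 0.12
[-0.01006141 -0.01667272  0.00089756]
clock 4.3167 pos [0.6021 0.1815 0.1158] yaw 86.92 tilt [ 0.0056  0.0023 -1.    ] F [ 1.4  0.5 -0.4] w 0.02312662571490436
shift [-44.85 -13.59   8.74] turn -21.08
```

View pics/w5.png

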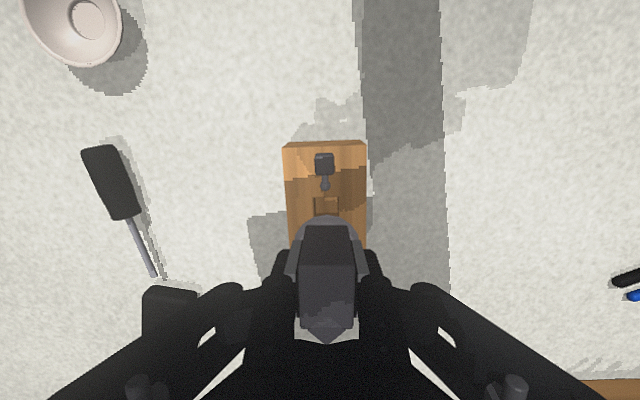

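```bash
python3 -c "
from h import *
goto([.60,-.235,.22],108)
"
```

```text
clock 4.3167 pos [0.6021 0.1815 0.1158] yaw 86.92 tilt [ 0.0056  0.0023 -1.    ] F [ 1.4  0.5 -0.4] w 0.02312662571490436
shift [-41.57 -10.52  -2.08] turn -21.08
```

>>> {"op": "apply_moves", "data": {"plan": [[[-0.8,-2,-0.1],-3,1.5],[[-3,-4,-0.3],-6,1.5],[[-6,-6.5,-0.4],-10,1.5],[[-9.5,-8.5,-0.6],-15,1.5],[[-13,-10.3,-0.8],-20,1.5]]}}

```text
clock: 4.73
ee_pos: [0.6023, 0.0503, 0.22]
tool_rot: [0.421, 0.571, -0.567, -0.418]
ft_force: [0.8, -0.0, -0.9]
gripper_width: 0.0231
```

```bash
python3 -c "
from h import *
goto([.60,-.235,.22],108)
"
```

```text
clock 4.7333 pos [0.6023 0.0503 0.22  ] yaw 107.26 tilt [ 0.0062  0.0024 -1.    ] F [ 0.8 -0.  -0.9] w 0.02313706747059924
shift [-27.18  -0.07   8.68] turn -0.74
```

>>> {"op": "apply_moves", "data": {"plan": [[[-3.4,0,1.1],-0.7,1.5],[[-6.8,0,2.2],-0.7,1.5],[[-10.2,0,3.3],-0.7,1.5],[[-13.6,0,4.4],-0.7,1.5],[[-17,0,5.5],-0.7,1.5]]}}

```text
clock: 5.15
ee_pos: [0.5995, -0.1298, 0.2195]
tool_rot: [0.417, 0.574, -0.57, -0.415]
ft_force: [1.0, -0.3, -1.2]
gripper_width: 0.0233
```

>>> {"op": "apply_moves", "data": {"plan": [[[-3.4,0,1.1],0,1.5],[[-6.5,0,2.1],0,1.5],[[-9,0,3.0],0,1.5],[[-10.2,0,3.2],0,1.5],[[-10.2,0,3.2],0,1.5]]}}

```text
clock: 5.57
ee_pos: [0.6001, -0.239, 0.2187]
tool_rot: [0.418, 0.573, -0.569, -0.416]
ft_force: [0.4, 0.4, -1.6]
gripper_width: 0.0236
```

```bash
python3 -c "
from h import *
for _ in range(3): grab_frame('wrist')
goto([.60,-.235,.22],108)
cm=camera_model('wrist');np.save('w6.npy',cm['extrinsics'])
save('wrist','w6.png')
goto([.60,-.235,.22],108)
"
```

```text
clock 5.7167 pos [ 0.6004 -0.2351  0.2188] yaw 108.01 tilt [ 0.0047  0.0044 -1.    ] F [ 1.9  0.7 -1.1] w 0.023114534505777676
shift [ 0.03 -0.12  0.04] turn 0.01
clock 5.7667 pos [ 0.6005 -0.2348  0.2189] yaw 108.06 tilt [ 0.0049  0.0041 -1.    ] F [-0.4  0.  -1.5] w 0.023178293278883193
shift [-0.   -0.11  0.06] turn 0.06
```

View pics/w6.png

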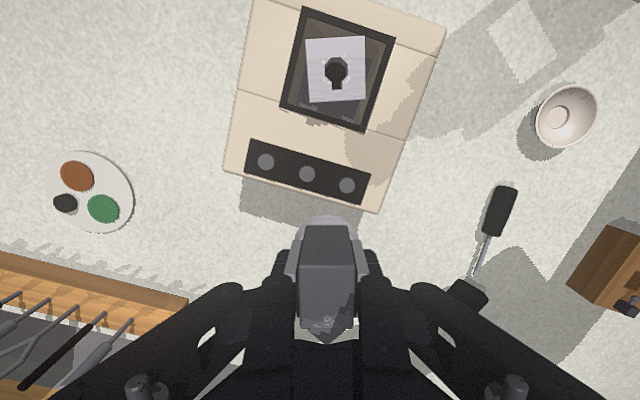

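Hub clearly seen at (336,70) with the keyway notch pointing image-down; zoom for the angle.

```bash
python3 -c "
import cv2
im=cv2.imread('pics/w6.png')[25:115,290:380];cv2.imwrite('pics/w6c.png',cv2.resize(im,None,fx=6.6,fy=6.6,interpolation=2))
im=cv2.imread('pics/w6.png')[200:370,260:400];cv2.imwrite('pics/w6d.png',cv2.resize(im,None,fx=3.5,fy=3.5,interpolation=2))
"
```

```text
(no output)
```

View pics/w6c.png

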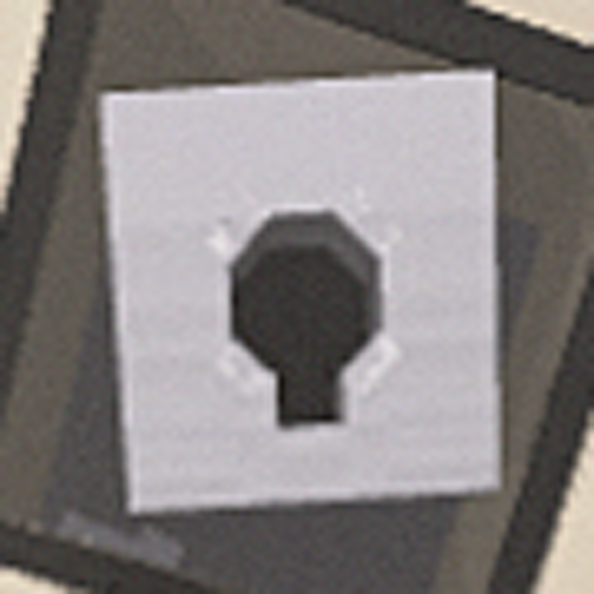

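View pics/w6d.png

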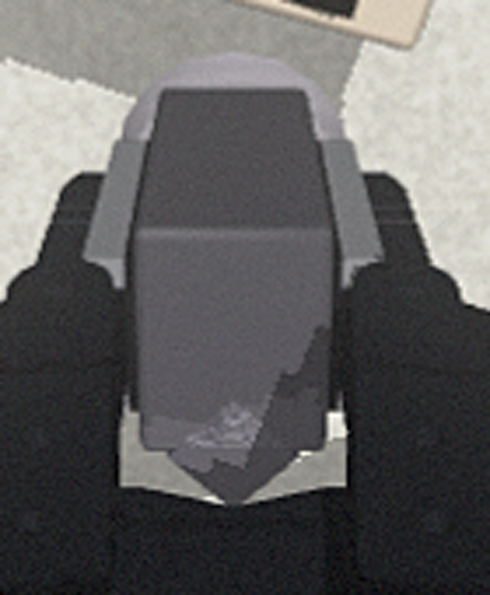

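```bash
python3 -c "
from h import *
cm=camera_model('wrist');cm['extrinsics']=np.load('w6.npy')
c=lambda x,y,z:atz(cm,290+x/6.6,25+y/6.6,z)
Q=np.array([c(*p,.114) for p in [(102,92),(495,70),(500,487),(130,512)]])
print(Q.round(4),Q.mean(0),[np.linalg.norm(Q[i]-Q[i-1]).round(4) for i in range(4)])
an=lambda d:np.degrees(np.arctan2(d[1],d[0])).round(2)
print('yaws',an(Q[3]-Q[0]),an(Q[2]-Q[1]),an(Q[1]-Q[0])-90,an(Q[2]-Q[3])-90)
k=(c(280,428,.114)+c(342,424,.114))/2;ctr=Q.mean(0);print('key',an(k-ctr),np.linalg.norm(k-ctr))
b=(c(230,288,.114)+c(382,290,.114))/2;print('bore',b, 'width',np.linalg.norm(c(230,288,.114)-c(382,290,.114)),'key from bore',an(k-b),np.linalg.norm(k-b), 'top',c(305,210,.114))
d=lambda x,y,z:atz(cm,260+x/3.5,200+y/3.5,z)
zt=.2188+.0168+.023
P=np.array([d(*p,zt) for p in [(135,230),(330,232),(145,447),(327,445),(234,503)]])
M=R.from_quat(get_obs()['tool_rot']).as_matrix()
print('head in tool (mm)',((P-np.array([.6004,-.2351,.2188]))@M*1000).round(1))
"
```

```text
[[ 0.4809 -0.2908  0.114 ]
 [ 0.4645 -0.2476  0.114 ]
 [ 0.5073 -0.2309  0.114 ]
 [ 0.5244 -0.274   0.114 ]] [ 0.49429114 -0.26083364  0.114     ] [np.float64(0.0466), np.float64(0.0462), np.float64(0.046), np.float64(0.0464)]
yaws 21.04 21.26 20.86 21.650000000000006
key 20.78 0.014560975015860199
bore [ 0.49346694 -0.26119721  0.114     ] width 0.018440184870293853 key from bore 20.96 0.015460619166457941 top [ 0.48534463 -0.26407052  0.114     ]
head in tool (mm) [[-11.5 -39.9  16.1]
 [ 11.6 -39.9  15.8]
 [-11.1 -39.7 -15.1]
 [ 12.1 -39.7 -14.8]
 [  0.2 -39.7 -24. ]]
```

```bash
python3 -c "
from h import *
goto([.4948,-.2607,.185],111.1)
"
```

```text
clock 5.7667 pos [ 0.6005 -0.2348  0.2189] yaw 108.06 tilt [ 0.0049  0.0041 -1.    ] F [-0.4  0.  -1.5] w 0.023178293278883193
shift [ 0.81  3.33 10.87] turn -3.04
```

>>> {"op": "apply_moves", "data": {"plan": [[[0.2,0.4,2.7],-1,1.5],[[0.4,1.0,5.5],-2,1.5],[[0.6,2,8.3],-3,1.5],[[0.8,2.8,10.2],-3,1.5],[[0.8,3.2,10.9],-3,1.5]]}}

```text
clock: 6.18
ee_pos: [0.4923, -0.2589, 0.1849]
tool_rot: [0.399, 0.585, -0.581, -0.401]
ft_force: [-0.5, -0.4, -1.5]
gripper_width: 0.0234
```

```bash
python3 -c "
from h import *
for _ in range(4): grab_frame('side')
save('side','s2.png')
goto([.4948,-.2607,.165],111.1)
im=cv2.imread('pics/s2.png')[200:400,270:470];cv2.imwrite('pics/s2c.png',cv2.resize(im,None,fx=3,fy=3,interpolation=2))
"
```

```text
clock 6.4333 pos [ 0.496  -0.2605  0.1873] yaw 111.12 tilt [ 0.0069  0.0031 -1.    ] F [-0.2 -0.2 -1. ] w 0.023552984555724563
shift [0.03 2.23 0.14] turn 0.02
```

View pics/s2c.png

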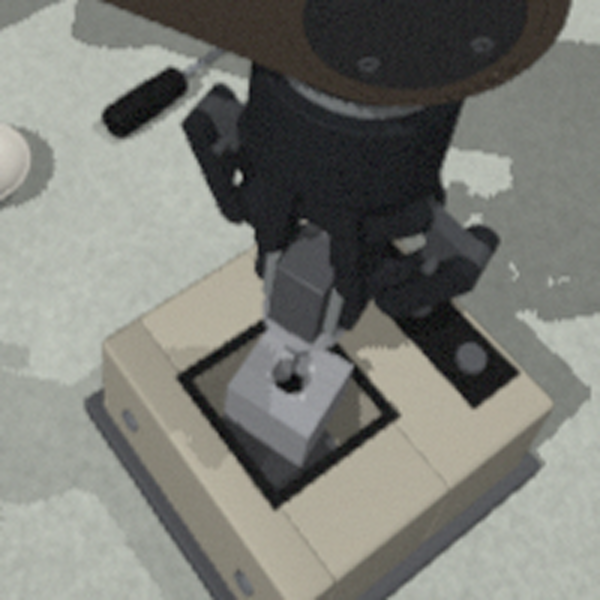

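>>> {"op": "apply_moves", "data": {"plan": [[[0,0.3,0.15],0,1.5],[[0,1,0.15],0,1.5],[[0,2,0.15],0,1.5],[[0,3,0.15],0,1.5],[[0,3.7,0.15],0,1.5]]}}

```text
clock: 6.85
ee_pos: [0.4943, -0.2603, 0.148]
tool_rot: [0.4, 0.586, -0.581, -0.399]
ft_force: [-0.5, 0.0, -2.0]
gripper_width: 0.0233
```

```bash
python3 -c "
from h import *
for _ in range(2): grab_frame('side')
goto([.4946,-.2608,.130],111.1)
"
```

```text
clock 6.95 pos [ 0.494  -0.2604  0.1478] yaw 111.12 tilt [ 0.0041  0.0052 -1.    ] F [ 0.2 -0.5 -1.6] w 0.023292420328652492
shift [-0.07  1.78 -0.03] turn 0.02
```

>>> {"op": "apply_moves", "data": {"plan": [[[0,0.3,0],0,1.5],[[0,0.6,0],0,1.5],[[0,0.9,0],0,1.5],[[0,1.1,0],0,1.5],[[0,1.3,0],0,1.5]]}}

```text
clock: 7.37
ee_pos: [0.4941, -0.2603, 0.1347]
tool_rot: [0.4, 0.585, -0.581, -0.4]
ft_force: [-0.4, 0.4, -1.3]
gripper_width: 0.0234
```

```bash
python3 -c "
from h import *
save('side','s3.png')
goto([.4946,-.2608,.130],111.1);print(get_obs()['torque'])
im=cv2.imread('pics/s3.png')[250:400,300:450];cv2.imwrite('pics/s3c.png',cv2.resize(im,None,fx=4,fy=4,interpolation=2))
"
```

```text
clock 7.4167 pos [ 0.494  -0.2603  0.1343] yaw 111.12 tilt [ 0.004   0.0052 -1.    ] F [ 1.6  0.  -2.1] w 0.023503325929792877
shift [-0.07  0.43 -0.03] turn 0.02
[-0.04568445 -0.08440146  0.01645711]
```

View pics/s3c.png

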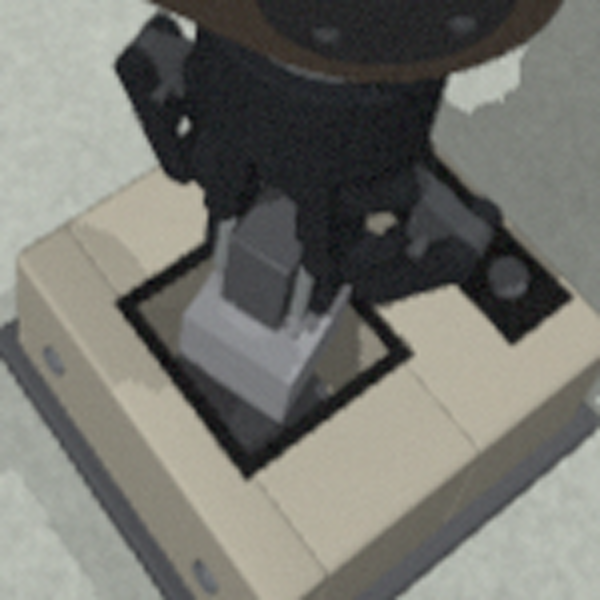

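>>> {"op": "apply_moves", "data": {"plan": [[[0,0.2,0],0,1.5],[[0,0.4,0],0,1.5],[[0,0.5,0],0,1.5],[[0,0.6,0],0,1.5],[[0,0.7,0],0,1.5]]}}

```text
clock: 7.83
ee_pos: [0.4942, -0.2603, 0.128]
tool_rot: [0.4, 0.585, -0.581, -0.4]
ft_force: [-1.6, 0.6, 3.2]
gripper_width: 0.0232
```

```bash
python3 -c "
from h import *
save('side','s4.png')
goto([.4946,-.2608,.118],111.1);print(get_obs()['torque'])
"
```

```text
clock 7.8833 pos [ 0.4941 -0.2603  0.1278] yaw 111.12 tilt [ 0.0042  0.005  -1.    ] F [-1.4  1.5  3.4] w 0.02358457090544947
shift [-0.07  0.98 -0.02] turn 0.02
[ 0.10766045  0.29379242 -0.00192359]
```

>>> {"op": "apply_moves", "data": {"plan": [[[0,0.2,0],0,1.5],[[0,0.4,0],0,1.5],[[0,0.6,0],0,1.5],[[0,0.8,0],0,1.5],[[0,0.95,0],0,1.5]]}}

```text
clock: 8.3
ee_pos: [0.4942, -0.2603, 0.1191]
tool_rot: [0.4, 0.585, -0.581, -0.4]
ft_force: [-3.5, 3.2, 7.5]
gripper_width: 0.0232
```

```bash
python3 -c "
from h import *
save('side','s5.png')
goto([.4946,-.2608,.118],111.1);print(get_obs()['torque'])
"
```

```text
clock 8.35 pos [ 0.4942 -0.2603  0.1189] yaw 111.13 tilt [ 0.0039  0.0049 -1.    ] F [-3.1  2.4  8.4] w 0.023318045769218858
shift [-0.06  0.09 -0.02] turn 0.03
[ 0.4149027   0.60350201 -0.01226732]
```

>>> {"op": "apply_moves", "data": {"plan": [[[0,0.05,0],0,1.5],[[0,0.1,0],0,1.5],[[0,0.15,0],0,1.5],[[0,0.2,0],0,1.5],[[0,0.2,0],0,1.5]]}}

```text
clock: 8.77
ee_pos: [0.4943, -0.2603, 0.1181]
tool_rot: [0.4, 0.585, -0.581, -0.4]
ft_force: [-4.8, 2.8, 8.4]
gripper_width: 0.0231
```

```bash
python3 -c "
from h import *
save('side','s6.png');save('wrist','w7.png')
goto([.4946,-.2608,.118],111.1);print(get_obs()['torque'])
a=cv2.imread('pics/s6.png')[250:400,300:450];b=cv2.imread('pics/w7.png')[150:350,220:420]
cv2.imwrite('pics/s6c.png',np.hstack([cv2.resize(a,(400,400),interpolation=2),cv2.resize(b,(400,400),interpolation=2)]))
"
```

```text
clock 8.8667 pos [ 0.4943 -0.2603  0.1181] yaw 111.14 tilt [ 0.0034  0.0051 -1.    ] F [-3.6  2.8  8.6] w 0.0234248657362305
shift [-0.06  0.01 -0.01] turn 0.04
[ 0.4078984   0.76356864 -0.03752601]
```

View pics/s6c.png

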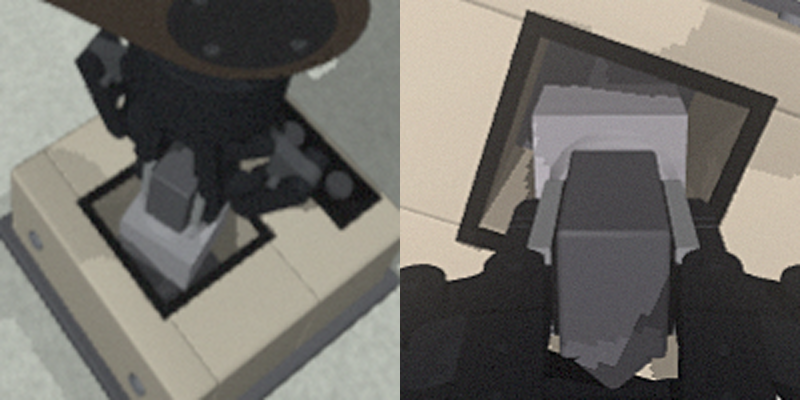

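>>> {"op": "apply_moves", "data": {"plan": [[[0,0.1,0],0,1.5],[[0,0.2,0],0,1.5],[[0,0.25,0],0,1.5],[[0,0.25,0],0,1.5],[[0,0.25,0],0,1.5]]}}

```text
clock: 9.28
ee_pos: [0.4943, -0.2604, 0.118]
tool_rot: [0.399, 0.585, -0.581, -0.4]
ft_force: [-5.4, 4.1, 14.0]
gripper_width: 0.0234
```

```bash
python3 -c "
from h import *
goto([.4946,-.2608,.118],111.1);print(get_obs()['torque'])
"
```

```text
clock 9.2833 pos [ 0.4943 -0.2604  0.118 ] yaw 111.16 tilt [ 0.0024  0.0054 -1.    ] F [-5.4  4.1 14. ] w 0.023386981254349428
shift [-0.05 -0.   -0.01] turn 0.06
[ 0.66188688  1.15227937 -0.0204742 ]
```

```bash
python3 -c "
from h import *
print(r.hand_in())
goto([.4946,-.2608,.118],111.1)
"
```

```text
the job is handed in; nothing more can be done
None
the job is handed in; nothing more can be done
```

I pulled the chuck straight up out of the rack and put its stem into the spindle, with the key turned to the keyway angle I measured at about 21°. The key went in on the first descent, so I did not have to search for the keyway. I then pressed the spindle down and handed the job in at 9.3 s, still gripping the chuck at 60 N.

**Collar home:** first contact came at a tool height between 0.134 and 0.128 m. I expected 0.130 m for a seated collar.

**Spindle at the bottom:** the tool came to rest at 0.118 m, 12 mm below that. When I commanded another 2.5 mm, it did not go lower and the vertical force rose from 8.6 to 14 N, so it is on the stop.

**Alignment and grip:** the tool was tilted about 0.006 rad, within about 1 mm of where I measured the spindle axis, and the fingers were 23.4 mm apart on the head.

**Side force:** about 7 N remained at the end, so the chuck is slightly off-centre in the bore. It did not stop it seating.

**Not checked:** I inferred seating and travel from tool height and force, because the camera views could not confirm millimetres. I took no final picture of the dish, screwdriver and lens case. The arm kept well clear of them throughout.

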